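Hold the dish clamp open at the index

TASK

The petri dish has to come out of the spring clamp: take the clamp's upright handle plate, draw the jaw out slowly (a few centimetres a second, no jerk or snapping back) until its pointer stands in line with the fin of the rider on the side rail, and do not pull it well past that. Finish while still holding the handle there, with the jaw still and the pointer at the fin; the spring pulls it shut if you let go. Leave the dish and the other things on the bench alone.

Things in the scene. Friction and masses are not known exactly. Their poses are not given: they have to be found in the camera images.
- clamp: Dish clamp, fixed to the worktop: flat aluminium base plate 232 x 130 x 12 mm. Origin on the underside, z up; its x axis runs along the plate from the handle end to the dish end, so the handle is pulled along the clamp's -x. On it: a 90 mm dish between rubber posts (dish centre at x +55 mm, top of posts 38 mm), a front block (x -96 to -80 mm, 44 mm high), a spring barrel (to x -118 mm, 45 mm high), and on the +y side (the left, seen from the handle end) a rail (y +55 mm).
- jaw (a joint): Travel of the sprung jaw in m: 0 = closed (stop), grows as the handle is pulled along the clamp's -x, end stop 0.050. A spring pulls it closed: about 4 N at 0 and 0.9 N more for each 10 mm. It always starts closed.
- handle (a point): Centre of the grey paddle handle, 69 mm above the worktop and, with the jaw closed, 165 mm from the clamp's origin towards its -x. Axes as the clamp's. The paddle is an upright plate 12 mm thick (along the clamp's x, the pull direction), 64 mm wide (y), 22 mm tall (58 to 80 mm above the worktop). It stands on a 10 x 20 mm stem over a 10 mm pull rod whose top is at 35 mm; free space in front of and behind it, and nothing of the clamp as high as it. Moves with the jaw.
- pointer (a point): Middle of the jaw's pointer, a dark steel finger 3 mm wide that sticks out sideways from the grey jaw block towards the rail, 30 mm above the worktop. With the jaw closed it is at x -10 mm, y +50 mm in the clamp's frame. Moves with the jaw.
- rider: Index rider, a dark steel block 16 x 16 x 10 mm fixed on the rail on the clamp's +y side, with an upright steel fin 2 mm thick across its middle (top 44 mm above the worktop): the fin is the mark. Origin under the fin on the base plate, axes as the clamp's. It lies 20 to 38 mm from the closed pointer towards the handle end; the pointer is in line with the fin when both have the same x in the clamp's frame. The rider's origin is at y +57 mm in the clamp's frame.
- dish: Petri dish, 90 mm across, 15 mm high, lying loose in the clamp; origin at the centre of its underside.
- oil_bottle: Bystander: small dropper bottle with dark cap, 31 mm wide, 73 mm tall, beside the clamp; origin at the centre of its underside.
- forceps: Bystander: steel forceps 123 x 11 x 11 mm lying beside the clamp; origin at the middle of the underside, long axis y.
- cover_box: Bystander: small box 27 x 27 x 16 mm beside the clamp; origin at the centre of its underside.
- iodine_bottle: Bystander: brown dropper bottle 44 mm wide, 108 mm tall, to the right; origin at the centre of its underside.
- objective_case: Bystander: round case with dark screw lid, 41 mm wide, 61 mm tall, to the left; origin at the centre of its underside.

How it is judged (in metres and radians):
On the way, in this order (a step that is already met when the one before it is completed fails the run):
1. the handle is taken (contact force between the fingers and jaw above 1 N), for 0.2 s.
2. the jaw is drawn out to the fin and held there (x of pointer in the frame of rider between -0.004 and 0.004 m and contact force between the fingers and jaw above 1 N and velocity of joint jaw between -0.01 and 0.01 m/s), for 1 s.
At the end, for the whole second after the job is handed in: The pointer stands within 4 mm of the fin along the clamp's x axis, the jaw is still (under 10 mm/s) and the fingers press on the handle with at least 1 N; dish within 10 mm of where it lay (all of step 2 and distance of dish from where it was at the start of the episode below 0.01 m); the arm keeps its last pose, push and grip.
It fails at once if the jaw pulled more than 8 mm past the fin (x of pointer in the frame of rider below -0.008 m).
It fails at once if the jaw jerked or let snap back (over 250 mm/s) (velocity of joint jaw above 0.25 m/s or velocity of joint jaw below -0.25 m/s).
It fails at once if the dish shifted more than 10 mm or tipped (distance of dish from where it was at the start of the episode above 0.01 m or angle between dish's own z axis and vertical above 0.2 rad).
It fails at once if a bystander shifted more than 20 mm (distance of any of oil_bottle, forceps, cover_box, iodine_bottle, objective_case from where it was at the start of the episode above 0.02 m).
It also fails if it takes over 32 s, if anything falls off the work surface, if the arm or the gripper's body presses on something with over 40 N, if the wrist force passes 120 N, or if a joint passes its speed limit or range.

ROBOT

A 6-joint arm with a two-finger parallel gripper is mounted at the origin on a cart in front of the work surface, level with it; the furniture and walls round the work are solid. World frame = base frame: x ahead of the robot, y to its left, z up, the work surface at z = 0. Lengths are in mm, angles in rad, forces in N, time in s.
With the tool pointing down it reaches from about 350 to 775 mm from the base axis. Payload 7.3 kg.
Tool frame: the origin (TCP) lies on the centre line of the jaws, within the pads' length; the fingertips stand 22 mm ahead of it and the grasp point (between the pads) lies 3 mm ahead of it; x points along the fingers, z is the direction in which the jaws open and shut, and the axes are right-handed (so a half turn about x gives the same grasp; the last joint's range is limited). The gripper opens to 92 mm and grips with 3 to 60 N. Pads are 19 mm wide; open, the fingers measure 130 mm over their backs; the gripper's body (75 mm by 190 mm) begins 47 mm behind the grasp point.
Start: joints at [-0.146, 0.342, 1.524, -0, 1.275, -0.146], TCP at [525.017, 0.02, 248.741] pointing down, gripper open.
Joint ranges: [-2.53, 2.53], [-0.77, 2.02], [0.04, 2.7], [-1, 4.14], [0.28, 2.66], [-3.11, 3.11]. Speed limits (rad/s): [2.57, 2.57, 3.14, 3.14, 3.14, 3.14].

INTERFACE

Orientations are given as [roll, pitch, yaw] about the fixed x, y, z axes, in that order (R = Rz(yaw) Ry(pitch) Rx(roll)).
In Python, from plant import readout, imaging, bot gives the robot as it stands.
- The arm moves only by the tool arm_command, never from a script. Its argument "plan" is a list of rows, each an object of numbers: "tx", "ty", "tz": the shift along the tool's x, y, z in cm; "wx", "wy", "wz": the turn, a rotation vector about the tool's x, y, z in rad; "jaw": the opening, from -1 (shut) to 1 (fully open). In form: [{"tx": .., "ty": .., "tz": .., "wx": .., "wy": .., "wz": .., "jaw": ..}, ...]. A call has 1 to 20 rows; each row shifts and turns the commanded pose from where the row before left it, along the tool's axes as they then stand; what a row does not reach is not made up. A row lasts 1/10 s, in which the tool goes at most 50 mm and 8.59 degrees, less where a joint would pass 70% of its speed; a pose out of reach is approached as far as the arm can. A call with a gripper value outside its range is refused whole. The fingers move at their own pace and stop on an object; the grip force is fixed at half the most. Time passes only in rows, so rows that do not move let the fingers close. It gives the time, the measured TCP pose, the force and the opening at its end, in the units of the state.
- readout.get_obs(): the state, without advancing time (a new reading comes with each control period).
- imaging.capture(name): name is "scene" or "side" or "wrist"; returns the picture (420x560x3 uint8, blue, green, red); there is no depth.
- imaging.get_calibration(name): a dict with "fx", "fy", "cx", "cy" (pixels), "position" and "rotation" of the camera in the world; the wrist camera has in their place "mount" (4x4, takes a point from camera to tool coordinates, whose origin is the TCP and whose axes are the tool frame's). Camera axes: x right, y up, looking along -z (the intrinsics and any distortion apply to the point x, -y, -z); pixel columns grow to the right and rows downward; lengths in mm; the calibration is good to about 2 mm. The wrist camera is an equidistant fisheye: a pixel r from the principal point sees the ray r / f radians off the axis. A picture is of the moment at which its call begins: read the wrist's pose just before it. get_calibration takes no time and is no camera call.
- bot.close_job(): hands the job in, once; it reports no verdict.
The state is a dict: "time": time; "joint_positions": joint angles; "dq": joint speeds; "tau": joint torques, N m; "tool_pos": TCP position; "tcp_rot": TCP orientation; "contact_force": force on the tool from outside, world axes, zero at the start; "moment": the same for the moment, N m; "grip_width": finger opening in mm.
Only numpy, scipy, OpenCV 4.12 (cv2) and the standard library are available. Lean on these libraries where they do the work, as an engineer would, in place of code of your own. Each camera call takes 0.05 s, during which the arm holds its last target.

## Working session

There is one attempt and no reset: what is moved stays moved. The work goes in short steps, Python scripts to look and compute and a tool call to move; the robot and the scene stay as the last step left them, time stands still between calls to the robot, and variables do not carry over. Pictures are saved under pics/ and viewed, and the job is handed in when it is done.

Besides the shell and the picture viewer there is one more tool, called as name([rows], argument=value, ...), one row to a line, values as JSON. arm_command: Moves the arm, as the interface text tells. Its arguments: {"type":"object","properties":{"plan":{"type":"array"}},"required":["plan"]}

```bash
mkdir -p pics; python3 - <<'E'
from plant import readout, imaging, bot
import cv2
print(readout.get_obs())
for n in ["scene","side","wrist"]:
    cv2.imwrite(f"pics/{n}0.png", imaging.capture(n)); print(n, imaging.get_calibration(n))
E
```

```text
{'time': 0.0, 'joint_positions': array([-1.46001349e-01,  3.42706760e-01,  1.52500679e+00,  2.42210923e-05,
        1.27541290e+00, -1.46031804e-01]), 'dq': array([-0.00064523, -0.00166117,  0.00221743,  0.00183436, -0.00081401,
       -0.00096347]), 'tau': array([ 7.61924657e-04, -4.31245601e+01, -2.44219762e+01,  7.17750052e-02,
        5.59406646e-02, -1.04314388e-04]), 'tool_pos': array([5.24627076e+02, 8.33224916e-02, 2.48056801e+02]), 'tcp_rot': array([2.98046133, 1.56926236, 2.98048472]), 'contact_force': array([ 0.23601901, -0.38848022,  0.18530936]), 'moment': array([-0.00304347, -0.08556888, -0.01358635]), 'grip_width': 92.08832557270632}
scene {'fx': 457.47019760601523, 'fy': 457.47019760601523, 'cx': 275.1478025799256, 'cy': 211.23688352037016, 'position': array([218.36832763, 437.79662401, 457.56336806]), 'rotation': array([ 1.13944827e+00,  2.41594685e-03, -2.71468352e+00])}
side {'fx': 407.02163615234616, 'fy': 407.02163615234616, 'cx': 275.8287937514393, 'cy': 207.71346407450443, 'position': array([ 187.81991052, -900.21655147,  498.59260222]), 'rotation': array([ 1.05527685, -0.0198244 , -0.53076923])}
wrist {'fx': 325.19226210127806, 'fy': 325.19226210127806, 'cx': 281.27996542304885, 'cy': 211.158269663383, 'mount': array([[ 1.38377885e-03,  2.75581463e-01, -9.61276725e-01,
        -1.36906736e+02],
       [ 6.69147967e-04,  9.61277175e-01,  2.75582556e-01,
         7.52258196e+01],
       [ 9.99998819e-01, -1.02458168e-03,  1.14579025e-03,
        -1.76775967e-01],
       [ 0.00000000e+00,  0.00000000e+00,  0.00000000e+00,
         1.00000000e+00]])}
```

View pics/scene0.png

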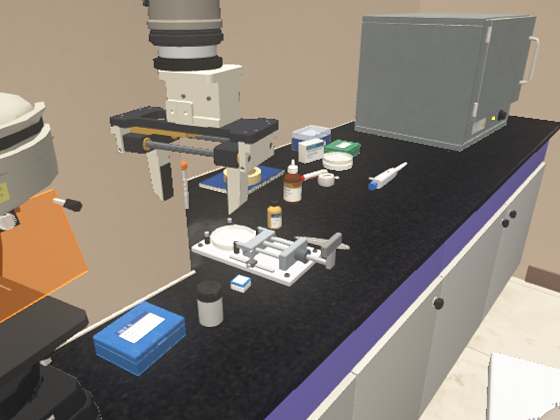

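View pics/side0.png

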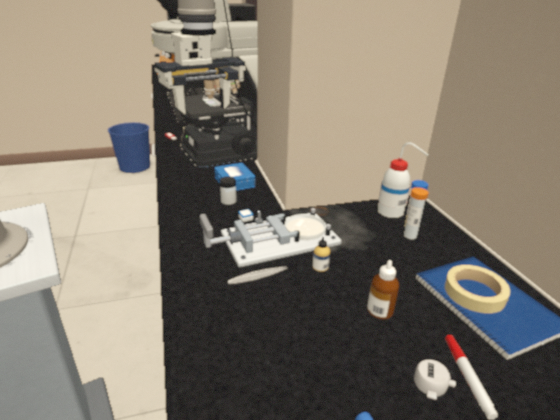

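View pics/wrist0.png

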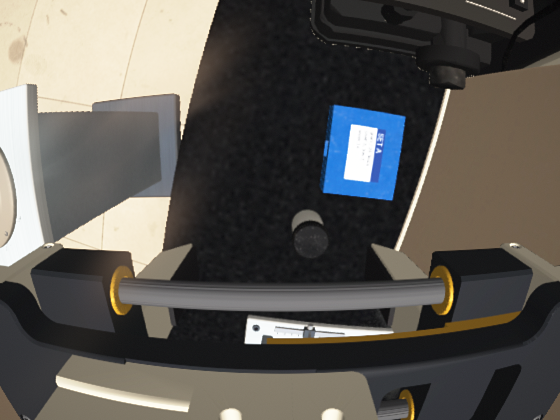

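```bash
cat > h.py <<'E'
from plant import readout, imaging, bot
import cv2, numpy as np
from scipy.spatial.transform import Rotation as R
def cam(n, mode="e"):
    c=imaging.get_calibration(n)
    r=np.array(c['rotation'])
    M=(R.from_euler('xyz',r) if mode=="e" else R.from_rotvec(r)).as_matrix()
    return c,M,np.array(c['position'])
def proj(n,P,mode="e"):
    c,M,p=cam(n,mode); q=(np.atleast_2d(P)-p)@M; z=-q[:,2]
    return np.c_[c['cx']+c['fx']*q[:,0]/z, c['cy']-c['fy']*q[:,1]/z, z]
def ray(n,uv):
    c,M,p=cam(n); uv=np.atleast_2d(uv).astype(float)
    d=np.c_[(uv[:,0]-c['cx'])/c['fx'],-(uv[:,1]-c['cy'])/c['fy'],-np.ones(len(uv))]@M.T
    return p,d
def onz(n,uv,z):
    p,d=ray(n,uv); return p+d*((z-p[2])/d[:,2])[:,None]
def wpose():
    o=readout.get_obs(); return np.array(o['tool_pos']),R.from_euler('xyz',o['tcp_rot']).as_matrix()
def wonz(uv,z,pose):
    c=imaging.get_calibration('wrist'); t,Rt=pose; m=c['mount']
    uv=np.atleast_2d(uv).astype(float); dx=(uv[:,0]-c['cx'])/c['fx']; dy=-(uv[:,1]-c['cy'])/c['fy']
    th=np.hypot(dx,dy); s=np.sin(th)/np.maximum(th,1e-9)
    d=np.c_[dx*s,dy*s,-np.cos(th)]@m[:3,:3].T@Rt.T
    p=t+Rt@m[:3,3]
    return p+d*((z-p[2])/d[:,2])[:,None]
E
python3 - <<'E'
from h import *
np.set_printoptions(suppress=True,precision=1)
for m in "er":
  for n in ["scene","side"]:
    print(m,n,proj(n,[[0,0,0],[525,0,249],[525,0,0],[800,0,0]],m))
t,Rm=wpose(); print(Rm)
E
```

```text
e scene [[645.5 489.2 470.8]
 [196.3 186.9 564.6]
 [209.  345.4 668.7]
 [ 69.6 299.5 772.4]]
e side [[ -30.9  250.3  832.5]
 [ 202.7   99.   945.4]
 [ 209.2  194.  1068.1]
 [ 297.1  173.4 1191.5]]
r scene [[ 2164.2 -1006.2   133.6]
 [  298.3  -440.6   329.5]
 [  449.8  -197.5   504.6]
 [  278.2  -116.6   698.9]]
r side [[  89.8  272.   941.7]
 [ 263.3   92.   954.9]
 [ 286.7  183.4 1080.6]
 [ 370.9  145.5 1153.3]]
[[-0. -0.  1.]
 [ 0.  1.  0.]
 [-1.  0. -0.]]
```

```bash
python3 - <<'E'
from h import *
a=cv2.imread('pics/scene0.png')[200:300,180:360]; cv2.imwrite('pics/s1.png',cv2.resize(a,None,fx=4.4,fy=4.4,interpolation=cv2.INTER_CUBIC))
a=cv2.imread('pics/side0.png')[195:295,190:350]; cv2.imwrite('pics/d1.png',cv2.resize(a,None,fx=5,fy=5,interpolation=cv2.INTER_CUBIC))
E
```

```text
(no output)
```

View pics/s1.png

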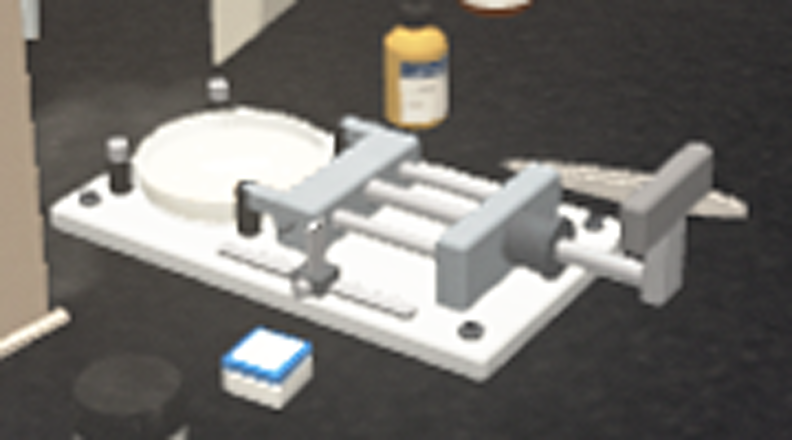

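View pics/d1.png

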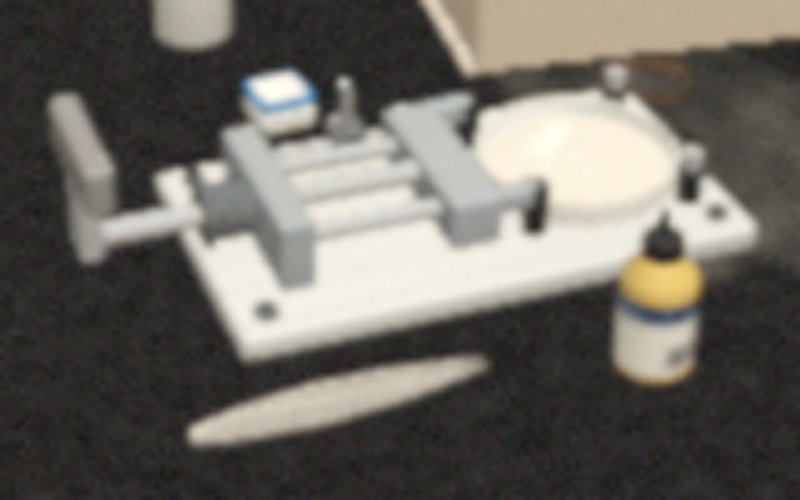

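```bash
python3 - <<'E'
from h import *
np.set_printoptions(suppress=True,precision=1)
S=lambda a: np.array(a)/4.4+[180,200]
D=lambda a: np.array(a)/5+[190,195]
print(onz('scene',S([[55,211],[480,367],[622,240]]),12))
print(onz('side',D([[245,347],[160,178],[752,230],[625,92]]),12))
# handle top four corners guess
print('h', onz('scene',S([[625,203],[648,210],[712,152],[688,144]]),80))
print('h', onz('side',D([[50,97],[77,94],[113,170],[85,180]]),80))
print('fin', onz('scene',S([[318,218]]),44),onz('side',D([[345,78]]),44))
E
```

```text
[[ 697.7 -217.1   12. ]
 [ 474.1 -180.3   12. ]
 [ 455.9 -297.4   12. ]]
[[ 455.  -322.8   12. ]
 [ 475.3 -196.    12. ]
 [ 679.2 -354.    12. ]
 [ 699.  -232.3   12. ]]
h [[ 427.9 -212.4   80. ]
 [ 418.1 -210.8   80. ]
 [ 409.8 -266.9   80. ]
 [ 420.8 -269.6   80. ]]
h [[ 420.8 -218.1   80. ]
 [ 431.2 -221.    80. ]
 [ 421.8 -280.7   80. ]
 [ 409.8 -282.2   80. ]]
fin [[ 560.1 -210.    44. ]] [[ 562.1 -206.1   44. ]]
```

arm_command([
  {"tz":-1.3,"ty":-3,"jaw":1},
  {"tz":-1.3,"ty":-3,"jaw":1},
  {"tz":-1.3,"ty":-3,"jaw":1},
  {"tz":-1.3,"ty":-3,"jaw":1},
  {"tz":-1.3,"ty":-3,"jaw":1},
  {"tz":-1.3,"ty":-3,"jaw":1},
  {"tz":-1.3,"ty":-3,"jaw":1},
  {"tz":-1.3,"ty":-3,"jaw":1},
  {"wx":0.08,"jaw":1},
  {"wx":0.08,"jaw":1},
  {"jaw":1},
  {"jaw":1},
])

```text
invalid input at $.plan[0]: expected keys tx, ty, tz, wx, wy, wz, jaw
```

```bash
python3 - <<'E'
from h import *
p=wpose(); print(p, readout.get_obs()['time'])
np.save('p1.npy',np.c_[p[1],p[0]])
im=imaging.capture('wrist'); cv2.imwrite('pics/w1.png',im); cv2.imwrite('pics/w1z.png',cv2.resize(im,None,fx=1.42,fy=1.42,interpolation=cv2.INTER_CUBIC))
E
```

```text
(array([5.24719028e+02, 6.35721962e-02, 2.48197504e+02]), array([[-1.19301908e-03, -3.51843466e-05,  9.99999288e-01],
       [ 1.56588949e-04,  9.99999987e-01,  3.53711849e-05],
       [-9.99999276e-01,  1.56631036e-04, -1.19301356e-03]])) 0.15
```

View pics/w1z.png

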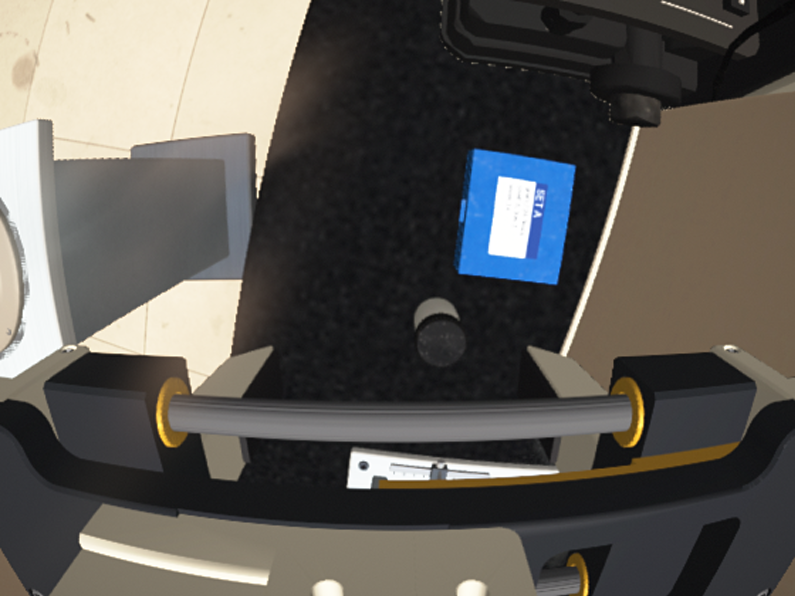

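arm_command([
  {"tx":0,"ty":-3,"tz":-1.3,"wx":0,"wy":0,"wz":0,"jaw":1},
  {"tx":0,"ty":-3,"tz":-1.3,"wx":0,"wy":0,"wz":0,"jaw":1},
  {"tx":0,"ty":-3,"tz":-1.3,"wx":0,"wy":0,"wz":0,"jaw":1},
  {"tx":0,"ty":-3,"tz":-1.3,"wx":0,"wy":0,"wz":0,"jaw":1},
  {"tx":0,"ty":-3,"tz":-1.3,"wx":0,"wy":0,"wz":0,"jaw":1},
  {"tx":0,"ty":-3,"tz":-1.3,"wx":0,"wy":0,"wz":0,"jaw":1},
  {"tx":0,"ty":-3,"tz":-1.3,"wx":0,"wy":0,"wz":0,"jaw":1},
  {"tx":0,"ty":-3,"tz":-1.3,"wx":0,"wy":0,"wz":0,"jaw":1},
  {"tx":0,"ty":0,"tz":0,"wx":0.08,"wy":0,"wz":0,"jaw":1},
  {"tx":0,"ty":0,"tz":0,"wx":0.08,"wy":0,"wz":0,"jaw":1},
  {"tx":0,"ty":0,"tz":0,"wx":0,"wy":0,"wz":0,"jaw":1},
  {"tx":0,"ty":0,"tz":0,"wx":0,"wy":0,"wz":0,"jaw":1},
])

```text
time: 1.4
tool_pos: [421.0, -239.9, 248.6]
tcp_rot: [2.463, 1.571, 2.305]
contact_force: [-0.2, 0.1, 0.5]
grip_width: 91.5
```

```bash
python3 - <<'E'
from h import *
p=wpose(); print(p, readout.get_obs()['time'])
np.save('p1.npy',np.c_[p[1],p[0]])
im=imaging.capture('wrist'); cv2.imwrite('pics/w2.png',im); cv2.imwrite('pics/w2z.png',cv2.resize(im,None,fx=1.42,fy=1.42,interpolation=cv2.INTER_CUBIC))
E
```

```text
(array([ 420.97865395, -239.87205819,  248.63854731]), array([[-1.23356562e-04,  1.57094457e-01,  9.87583574e-01],
       [ 1.36546944e-04,  9.87583575e-01, -1.57094440e-01],
       [-9.99999983e-01,  1.15472889e-04, -1.43275683e-04]])) 1.4
```

View pics/w2z.png

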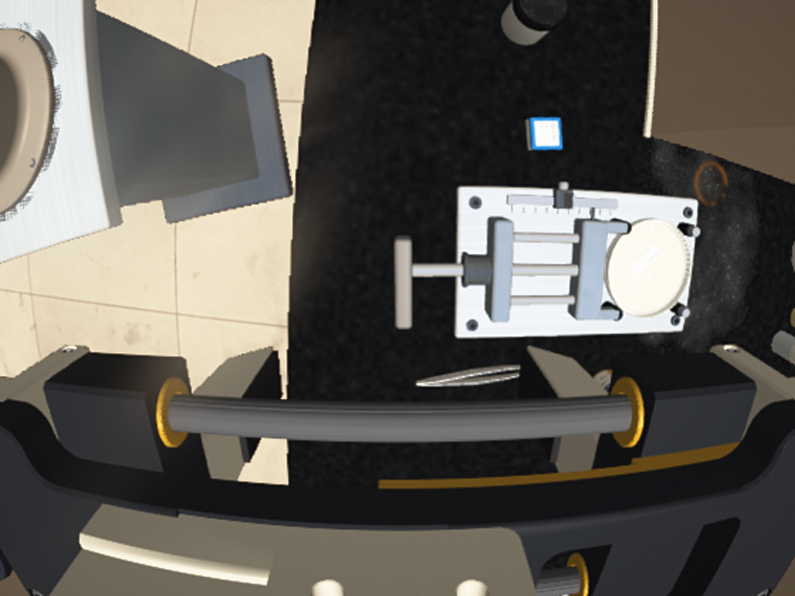

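```bash
python3 - <<'E'
from h import *
im=cv2.imread('pics/w2.png')
cv2.imwrite('pics/w2a.png',cv2.resize(im[120:245,265:505],None,fx=3.3,fy=3.3,interpolation=cv2.INTER_CUBIC))
cv2.imwrite('pics/w2b.png',cv2.resize(im[120:180,345:445],None,fx=8,fy=8,interpolation=cv2.INTER_CUBIC))
E
```

```text
(no output)
```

View pics/w2a.png

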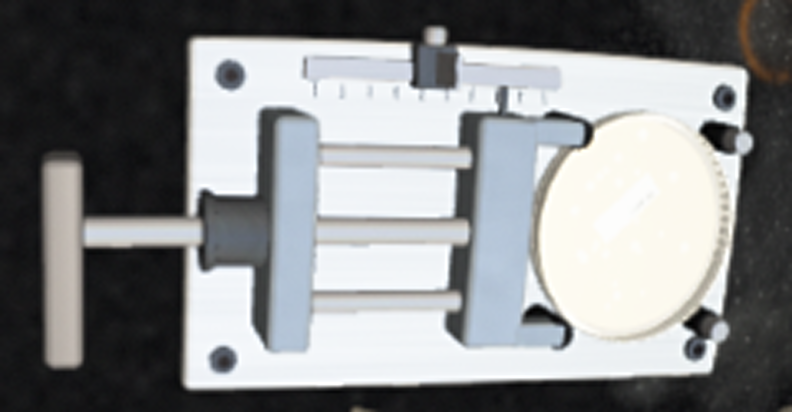

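View pics/w2b.png

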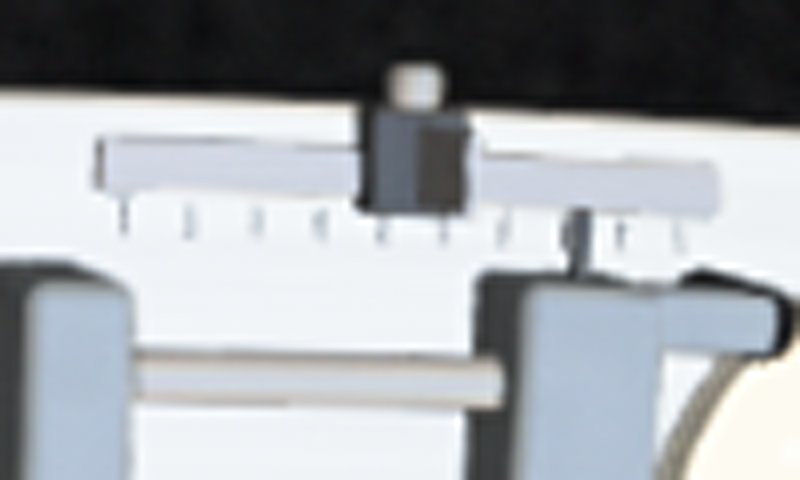

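```bash
cat > c.py <<'E'
from h import *
np.set_printoptions(suppress=True,precision=1)
P=np.load('p1.npy'); pose=(P[:,3],P[:,:3])
A=lambda a: np.array(a)/3.3+[265,120]-0.35
B=lambda a: np.array(a)/8+[345,120]-0.44
c=wonz(A([[190,38],[748,66],[714,374],[185,388]]),12,pose)
print(c, np.linalg.norm(c-np.roll(c,-1,0),axis=0), [np.linalg.norm(c[i]-c[(i+1)%4]) for i in range(4)])
o=c.mean(0)[:2]
e=(c[1]+c[2]-c[0]-c[3])[:2]; yaw=np.arctan2(e[1],e[0]); f=(c[0]+c[1]-c[3]-c[2])[:2]; 
print('org',o,'yaw',yaw, np.arctan2(-f[0],f[1]))
yaw=(yaw*232+np.arctan2(-f[0],f[1])*130)/362
Rc=np.array([[np.cos(yaw),-np.sin(yaw)],[np.sin(yaw),np.cos(yaw)]])
L=lambda w:(w[:,:2]-o)@Rc
h=wonz(A([[43,155],[80,155],[81,366],[45,366]]),80,pose); print('handle top corners',h,h.mean(0)); print('in clamp',L(h), L(h).mean(0))
print('pointer', L(wonz(B([[579,240]]),30,pose)))
print('fin top right edge', L(wonz(B([[468,150],[470,205],[462,125]]),44,pose)))
for z in (22,24,26,28): print('fin base',z, L(wonz(B([[416,160],[362,160]]),z,pose)))
print('from scene/side fin', L(np.array([[560.1,-210,44],[562.1,-206,44]])))
print('handle expected world', o+Rc@[-165,0])
E
python3 c.py
```

```text
[[ 476.3 -184.6   12. ]
 [ 704.9 -217.5   12. ]
 [ 687.2 -346.6   12. ]
 [ 457.9 -311.9   12. ]] [324.7 187.4   0. ] [np.float64(230.90570958929084), np.float64(130.26334044986308), np.float64(231.8818008193094), np.float64(128.56627093636405)]
org [ 581.6 -265.1] yaw -0.1464308020927338 -0.1396875315573475
handle top corners [[ 421.8 -208.2   80. ]
 [ 432.3 -209.9   80. ]
 [ 423.  -273.1   80. ]
 [ 412.2 -271.5   80. ]] [ 422.3 -240.7   80. ]
in clamp [[-166.3   33.4]
 [-155.7   33.3]
 [-155.8  -30.7]
 [-166.7  -30.5]] [-161.1    1.4]
pointer [[-5.9 47.3]]
fin top right edge [[-29.6  60.3]
 [-29.   52.7]
 [-30.6  63.7]]
fin base 22 [[-29.2  57.4]
 [-37.6  57.1]]
fin base 24 [[-29.9  57.5]
 [-38.3  57.2]]
fin base 26 [[-30.7  57.6]
 [-39.   57.3]]
fin base 28 [[-31.4  57.7]
 [-39.7  57.4]]
from scene/side fin [[-29.2  51.5]
 [-27.8  55.7]]
handle expected world [ 418.3 -241.5]
```

arm_command([
  {"tx":3,"ty":0,"tz":0,"wx":-0.014,"wy":0,"wz":0,"jaw":1},
  {"tx":3,"ty":0,"tz":0,"wx":0,"wy":0,"wz":0,"jaw":1},
  {"tx":3,"ty":0,"tz":0,"wx":0,"wy":0,"wz":0,"jaw":1},
  {"tx":3,"ty":0,"tz":0,"wx":0,"wy":0,"wz":0,"jaw":1},
  {"tx":2,"ty":0,"tz":0,"wx":0,"wy":0,"wz":0,"jaw":1},
  {"tx":1.5,"ty":0,"tz":0,"wx":0,"wy":0,"wz":0,"jaw":1},
  {"tx":1,"ty":0,"tz":0,"wx":0,"wy":0,"wz":0,"jaw":1},
  {"tx":1,"ty":0,"tz":0,"wx":0,"wy":0,"wz":0,"jaw":1},
  {"tx":0,"ty":0,"tz":0,"wx":0,"wy":0,"wz":0,"jaw":1},
  {"tx":0,"ty":0,"tz":0,"wx":0,"wy":0,"wz":0,"jaw":1},
])

```text
time: 2.45
tool_pos: [421.3, -240.1, 74.0]
tcp_rot: [-0.457, 1.57, -0.603]
contact_force: [0.6, -0.4, 0.6]
grip_width: 91.8
```

```bash
python3 - <<'E'
from h import *
p=wpose(); print(p, readout.get_obs()['time'])
np.save('p2.npy',np.c_[p[1],p[0]])
im=imaging.capture('wrist'); cv2.imwrite('pics/w3.png',im); cv2.imwrite('pics/w3z.png',cv2.resize(im,None,fx=1.42,fy=1.42,interpolation=cv2.INTER_CUBIC))
im=imaging.capture('scene'); cv2.imwrite('pics/s3.png',cv2.resize(im[150:300,180:380],None,fx=4,fy=4,interpolation=cv2.INTER_CUBIC))
E
```

```text
(array([ 421.26853632, -240.09247086,   74.04746476]), array([[ 4.68535007e-04,  1.45110489e-01,  9.89415346e-01],
       [-3.22301396e-04,  9.89415425e-01, -1.45110348e-01],
       [-9.99999838e-01, -2.50900669e-04,  5.10345076e-04]])) 2.45
```

View pics/w3z.png

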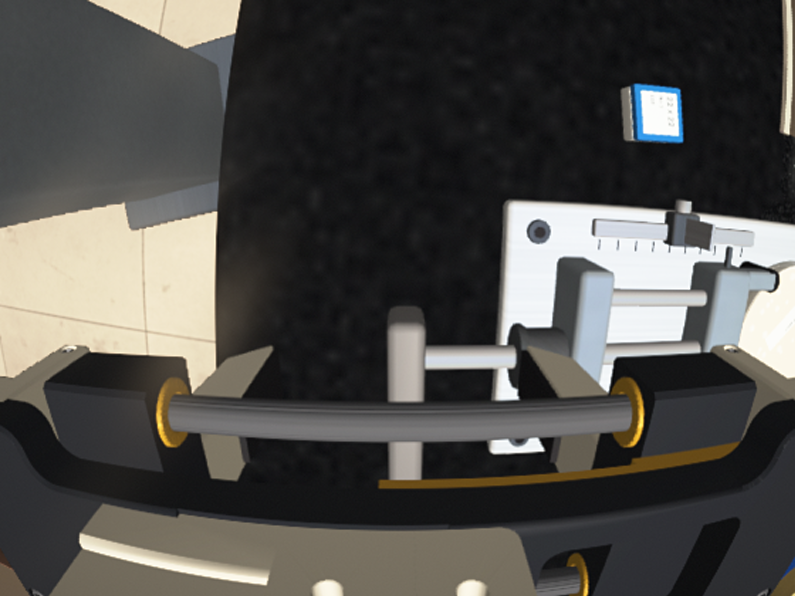

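View pics/s3.png

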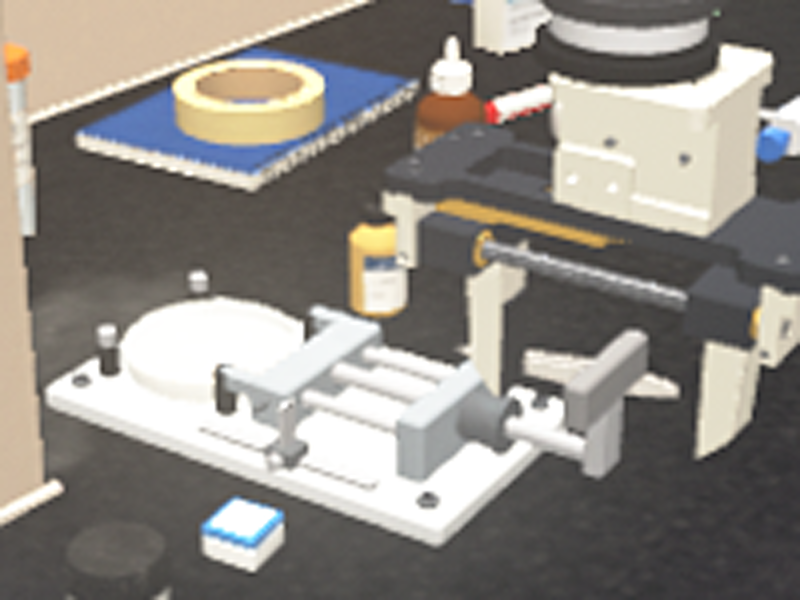

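```bash
python3 - <<'E'
from h import *
np.set_printoptions(suppress=True,precision=1)
t,Rm=wpose(); Q=[t+Rm@[3,0,0],t+Rm@[22,0,46],t+Rm@[22,0,-46]]
print((proj('scene',Q)[:,:2]-[180,150])*4)
P=np.load('p2.npy');pose=(P[:,3],P[:,:3])
print(wonz(np.array([[388,322],[423,322],[390,478],[421,478]])/1.42,80,pose))
E
```

```text
[[602.6 376.5]
 [509.1 386.7]
 [697.1 443.5]]
[[ 421.9 -209.1   80. ]
 [ 432.3 -210.7   80. ]
 [ 413.6 -266.8   80. ]
 [ 424.4 -268.4   80. ]]
```

arm_command([
  {"tx":0,"ty":0,"tz":0,"wx":0,"wy":0,"wz":0,"jaw":-1},
  {"tx":0,"ty":0,"tz":0,"wx":0,"wy":0,"wz":0,"jaw":-1},
  {"tx":0,"ty":0,"tz":0,"wx":0,"wy":0,"wz":0,"jaw":-1},
  {"tx":0,"ty":0,"tz":0,"wx":0,"wy":0,"wz":0,"jaw":-1},
  {"tx":0,"ty":0,"tz":0,"wx":0,"wy":0,"wz":0,"jaw":-1},
  {"tx":0,"ty":0,"tz":0,"wx":0,"wy":0,"wz":0,"jaw":-1},
  {"tx":0,"ty":0,"tz":0,"wx":0,"wy":0,"wz":0,"jaw":-1},
  {"tx":0,"ty":0,"tz":0,"wx":0,"wy":0,"wz":0,"jaw":-1},
])

```text
time: 3.35
tool_pos: [421.0, -240.0, 73.7]
tcp_rot: [0.469, 1.571, 0.323]
contact_force: [-0.1, 0.2, -0.4]
grip_width: 32.5
```

```bash
cat > look.py <<'E'
from h import *
import sys
k=sys.argv[1]
p=wpose(); o=readout.get_obs(); print(p, o['time'],o['grip_width'],o['contact_force'])
np.save(f'p{k}.npy',np.c_[p[1],p[0]])
im=imaging.capture('wrist'); cv2.imwrite(f'pics/w{k}.png',im); cv2.imwrite(f'pics/w{k}z.png',cv2.resize(im[130:240,420:560],None,fx=5.5,fy=5.5,interpolation=cv2.INTER_CUBIC))
E
python3 look.py 4
```

```text
(array([ 421.03073587, -239.97506642,   73.72633938]), array([[ 8.73756963e-05,  1.45507352e-01,  9.89357166e-01],
       [ 2.92439090e-05,  9.89357169e-01, -1.45507355e-01],
       [-9.99999996e-01,  4.16464774e-05,  8.21905678e-05]])) 3.35 32.48399389419478 [-0.1342944   0.15052964 -0.35270228]
```

View pics/w4z.png

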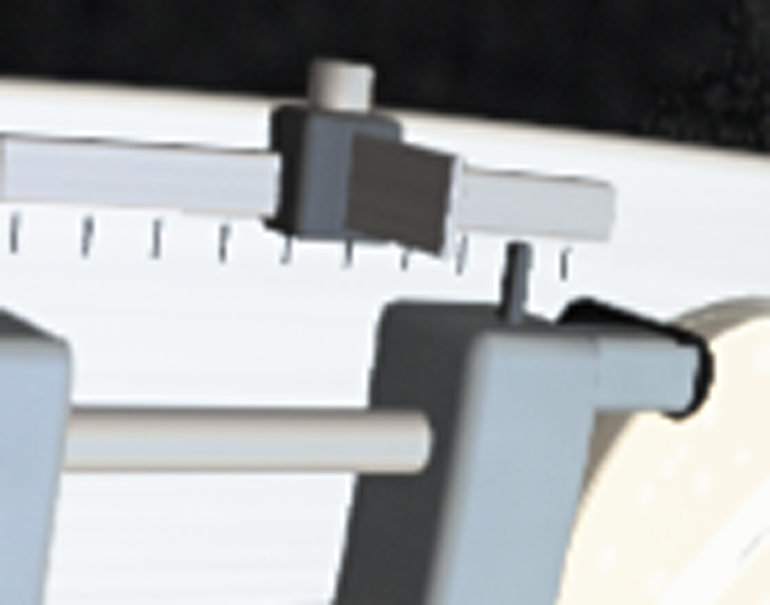

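View pics/w4.png

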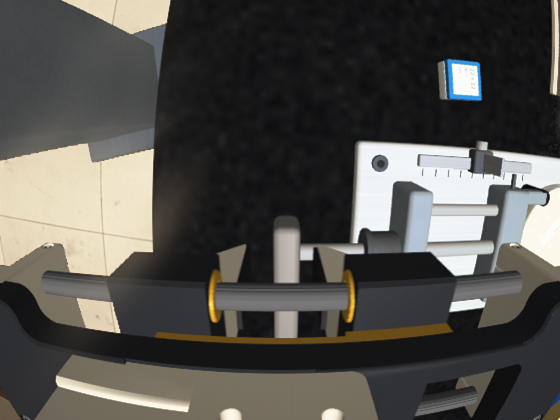

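arm_command([
  {"tx":0,"ty":0,"tz":0,"wx":0,"wy":0,"wz":0,"jaw":-1},
  {"tx":0,"ty":0,"tz":0,"wx":0,"wy":0,"wz":0,"jaw":-1},
  {"tx":0,"ty":0,"tz":0,"wx":0,"wy":0,"wz":0,"jaw":-1},
  {"tx":0,"ty":0,"tz":0,"wx":0,"wy":0,"wz":0,"jaw":-1},
  {"tx":0,"ty":0,"tz":0,"wx":0,"wy":0,"wz":0,"jaw":-1},
  {"tx":0,"ty":0,"tz":0,"wx":0,"wy":0,"wz":0,"jaw":-1},
])

```text
time: 4.0
tool_pos: [421.3, -240.1, 73.8]
tcp_rot: [-0.267, 1.57, -0.413]
contact_force: [5.4, 0.5, -3.0]
grip_width: 11.7
```

```bash
python3 look.py 5; cat > m.py <<'E'
from h import *
np.set_printoptions(suppress=True,precision=1)
yaw=-.1444; Rc=np.array([[np.cos(yaw),-np.sin(yaw)],[np.sin(yaw),np.cos(yaw)]])
L=lambda w:(w[:,:2]-[581.6,-265.1])@Rc
def pose(k): P=np.load(f'p{k}.npy'); return P[:,3],P[:,:3]
Z=lambda a: np.array(a)/5.5+[420,130]-0.41
E
python3 - <<'E'
from m import *
q=pose(4)
print('fin top', L(wonz(Z([[462,158],[447,255],[452,200]]),44,q)))
for z in (22,24,26):print('fin base', z, L(wonz(Z([[350,135],[347,235],[348,185],[303,235],[305,185]]),z,q)))
print('ptr',L(wonz(Z([[516,285]]),30,q)))
E
```

```text
(array([ 421.33421436, -240.06408991,   73.76666282]), array([[ 6.84247691e-04,  1.45449542e-01,  9.89365434e-01],
       [-2.99902316e-04,  9.89365651e-01, -1.45449367e-01],
       [-9.99999721e-01, -1.97189592e-04,  7.20591817e-04]])) 4.0 11.709978142809394 [ 5.3696511   0.52403005 -2.96363648]
fin top [[-27.8  62.5]
 [-28.6  51.5]
 [-28.7  57.7]]
fin base 22 [[-28.8  62.2]
 [-27.8  49.9]
 [-28.4  56. ]
 [-34.6  49.6]
 [-35.1  55.7]]
fin base 24 [[-30.2  62.3]
 [-29.2  50.2]
 [-29.8  56.3]
 [-36.   49.9]
 [-36.4  55.9]]
fin base 26 [[-31.6  62.5]
 [-30.6  50.5]
 [-31.2  56.5]
 [-37.3  50.2]
 [-37.8  56.1]]
ptr [[-4.8 46.1]]
```

View pics/w5z.png

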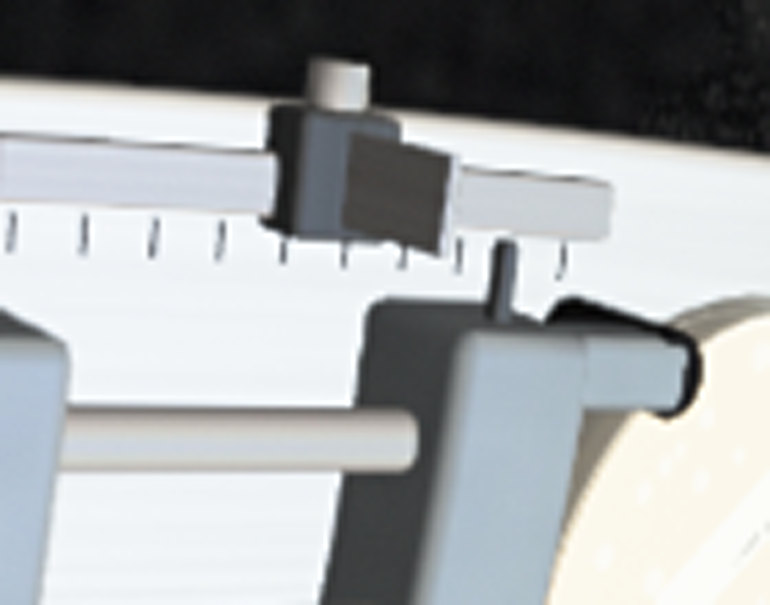

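arm_command([
  {"tx":0,"ty":0,"tz":-0.1,"wx":0,"wy":0,"wz":0,"jaw":-1},
  {"tx":0,"ty":0,"tz":-0.2,"wx":0,"wy":0,"wz":0,"jaw":-1},
  {"tx":0,"ty":0,"tz":-0.3,"wx":0,"wy":0,"wz":0,"jaw":-1},
  {"tx":0,"ty":0,"tz":-0.3,"wx":0,"wy":0,"wz":0,"jaw":-1},
  {"tx":0,"ty":0,"tz":-0.3,"wx":0,"wy":0,"wz":0,"jaw":-1},
  {"tx":0,"ty":0,"tz":-0.3,"wx":0,"wy":0,"wz":0,"jaw":-1},
  {"tx":0,"ty":0,"tz":-0.2,"wx":0,"wy":0,"wz":0,"jaw":-1},
  {"tx":0,"ty":0,"tz":-0.1,"wx":0,"wy":0,"wz":0,"jaw":-1},
  {"tx":0,"ty":0,"tz":0,"wx":0,"wy":0,"wz":0,"jaw":-1},
  {"tx":0,"ty":0,"tz":0,"wx":0,"wy":0,"wz":0,"jaw":-1},
])

```text
time: 5.05
tool_pos: [403.4, -237.4, 73.8]
tcp_rot: [-0.14, 1.57, -0.286]
contact_force: [5.7, 0.6, -3.7]
grip_width: 11.6
```

```bash
python3 look.py 6; python3 - <<'E'
from m import *
im=imaging.capture('scene'); cv2.imwrite('pics/s6.png',im); cv2.imwrite('pics/s6z.png',cv2.resize(im[215:285,200:300],None,fx=8,fy=8,interpolation=cv2.INTER_CUBIC))
q=pose(5); print('ptr5',L(wonz(Z([[503,285]]),30,q)),'fin',L(wonz(Z([[448,200]]),44,q)))
E
```

```text
(array([ 403.41842553, -237.40212657,   73.76901812]), array([[ 6.33770295e-04,  1.45609066e-01,  9.89342003e-01],
       [-1.86612949e-04,  9.89342201e-01, -1.45608976e-01],
       [-9.99999782e-01, -9.23413846e-05,  6.54188236e-04]])) 5.05 11.571092961489581 [ 5.6848497   0.59782234 -3.71739744]
ptr5 [[-6.7 46. ]] fin [[-28.9  57.6]]
```

View pics/w6z.png

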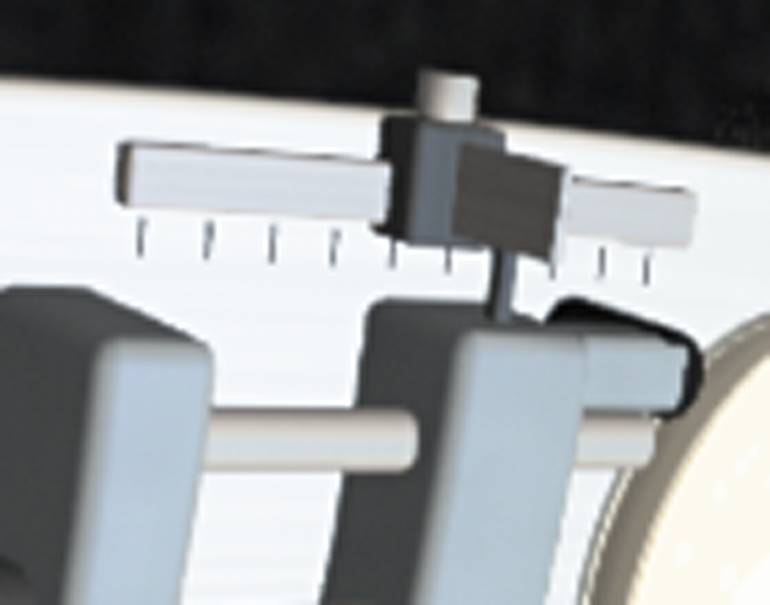

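View pics/s6z.png

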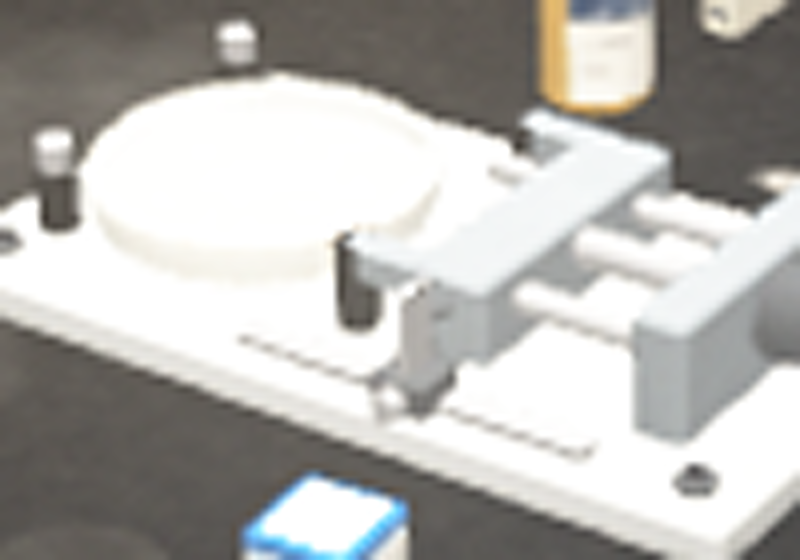

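```bash
python3 - <<'E'
from m import *
q=pose(6)
print('ptr6',L(wonz(Z([[503,285],[501,255]]),30,q)),'fin',L(wonz(Z([[569,170],[555,255],[561,210]]),44,q)))
for z in (22,24,25,26): print(z,'base',L(wonz(Z([[456,190],[412,190]]),z,q)))
print('block edge', L(wonz(Z([[212,360],[205,430],[196,500]]),44,q)),L(wonz(Z([[100,360]]),44,q)))
print('rail ends z22', L(wonz(Z([[693,200],[131,160]]),22,q)), 'knob',L(wonz(Z([[449,90]]),22,q)))
q=pose(5)
print('block edge5', L(wonz(Z([[67,360]]),44,q)))
# scene: fin top near corner / far corner, pointer
S=lambda a: np.array(a)/8+[200,215]-.44
print('scene fin', L(onz('scene',S([[407,295],[435,282]]),44)), 'plate corner', L(onz('scene',S([[725,555]]),12)))
print('block', L(onz('scene',S([[640,320],[690,330]]),44)))
E
```

```text
ptr6 [[-24.8  46. ]
 [-25.8  49.7]] fin [[-28.2  62.3]
 [-28.9  52.3]
 [-28.8  57.5]]
22 base [[-28.2  56.4]
 [-35.6  56. ]]
24 base [[-29.8  56.6]
 [-37.2  56.2]]
25 base [[-30.6  56.8]
 [-37.9  56.3]]
26 base [[-31.4  56.9]
 [-38.7  56.4]]
block edge [[-77.5  38.8]
 [-77.2  31.1]
 [-77.1  23.3]] [[-91.5  38.6]]
rail ends z22 [[ 18.   58. ]
 [-78.1  57.3]] knob [[-30.9  68.9]]
block edge5 [[-77.4  38.5]]
scene fin [[-30.4  58.9]
 [-32.3  50.6]] plate corner [[-121.    68.8]]
block [[-81.   40.1]
 [-92.8  37.8]]
```

arm_command([
  {"tx":0,"ty":0,"tz":-0.1,"wx":0,"wy":0,"wz":0,"jaw":-1},
  {"tx":0,"ty":0,"tz":-0.1,"wx":0,"wy":0,"wz":0,"jaw":-1},
  {"tx":0,"ty":0,"tz":-0.1,"wx":0,"wy":0,"wz":0,"jaw":-1},
  {"tx":0,"ty":0,"tz":-0.06,"wx":0,"wy":0,"wz":0,"jaw":-1},
  {"tx":0,"ty":0,"tz":0,"wx":0,"wy":0,"wz":0,"jaw":-1},
  {"tx":0,"ty":0,"tz":0,"wx":0,"wy":0,"wz":0,"jaw":-1},
  {"tx":0,"ty":0,"tz":0,"wx":0,"wy":0,"wz":0,"jaw":-1},
])

```text
time: 5.85
tool_pos: [400.0, -236.9, 73.8]
tcp_rot: [-0.111, 1.57, -0.257]
contact_force: [6.8, -0.0, -3.4]
grip_width: 11.9
```

```bash
python3 look.py 7; python3 - <<'E'
from m import *
for n,(a,b,c,d) in dict(scene=(215,285,200,300),side=(195,260,215,305)).items():
  im=imaging.capture(n); cv2.imwrite(f'pics/{n}7.png',im); cv2.imwrite(f'pics/{n}7z.png',cv2.resize(im[a:b,c:d],None,fx=8,fy=8,interpolation=cv2.INTER_CUBIC))
E
```

```text
(array([ 399.98836883, -236.89785902,   73.77048498]), array([[ 8.82713600e-04,  1.45670347e-01,  9.89332791e-01],
       [-2.32356735e-04,  9.89333179e-01, -1.45670197e-01],
       [-9.99999583e-01, -1.01293074e-04,  9.07145339e-04]])) 5.85 11.859292115855345 [ 6.80332793 -0.01111778 -3.42170345]
```

View pics/w7z.png

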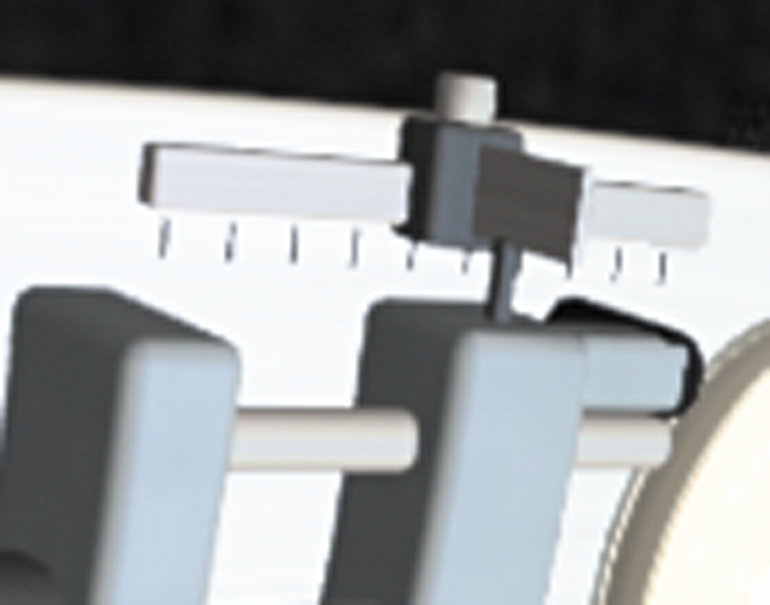

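View pics/scene7z.png

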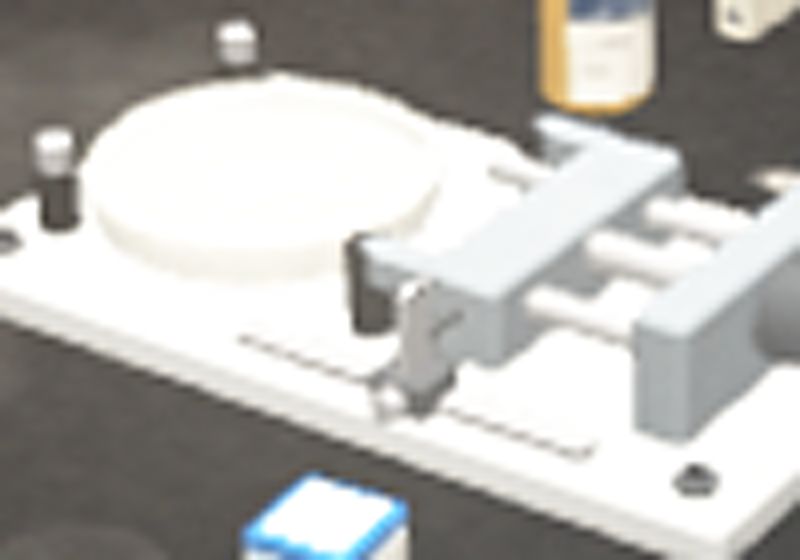

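View pics/side7z.png

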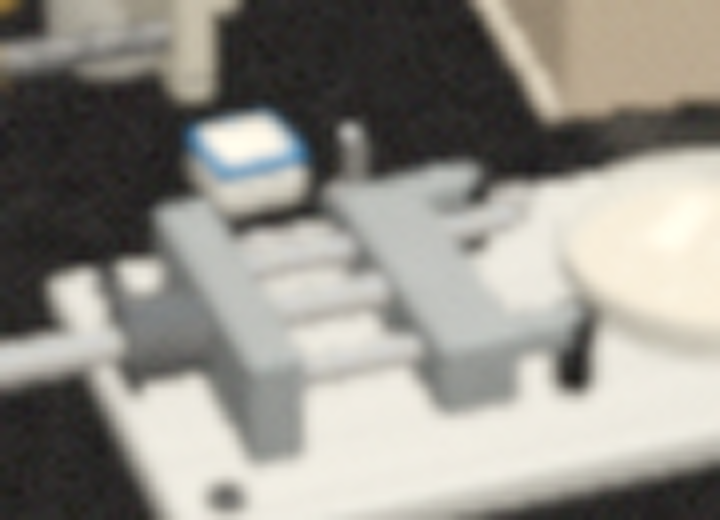

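```bash
python3 - <<'E'
from m import *
q=pose(7)
print('ptr7',L(wonz(Z([[503,285],[501,255]]),30,q)),'fin',L(wonz(Z([[588,172],[573,255],[580,212]]),44,q)))
print('base',L(wonz(Z([[473,190]]),24,q)),L(wonz(Z([[473,190]]),26,q)))
print('knob',L(wonz(Z([[467,95]]),24,q)))
S=lambda a: np.array(a)/8+[200,215]-.44
print('scene ptr', L(onz('scene',S([[435,326],[460,314]]),30)),'fin',L(onz('scene',S([[405,292],[433,282]]),44)))
print('block', L(onz('scene',S([[640,320]]),44)))
E
```

```text
ptr7 [[-28.2  46. ]
 [-29.2  49.7]] fin [[-28.3  62.2]
 [-29.3  52.4]
 [-28.9  57.5]]
base [[-30.3  56.8]] [[-31.9  57. ]]
knob [[-32.8  68.6]]
scene ptr [[-29.7  47.4]
 [-31.4  39.8]] fin [[-29.2  58.1]
 [-32.   50.9]]
block [[-81.   40.1]]
```

arm_command([
  {"tx":0,"ty":0,"tz":0,"wx":0,"wy":0,"wz":0,"jaw":-1},
  {"tx":0,"ty":0,"tz":0,"wx":0,"wy":0,"wz":0,"jaw":-1},
  {"tx":0,"ty":0,"tz":0,"wx":0,"wy":0,"wz":0,"jaw":-1},
  {"tx":0,"ty":0,"tz":0,"wx":0,"wy":0,"wz":0,"jaw":-1},
  {"tx":0,"ty":0,"tz":0,"wx":0,"wy":0,"wz":0,"jaw":-1},
  {"tx":0,"ty":0,"tz":0,"wx":0,"wy":0,"wz":0,"jaw":-1},
  {"tx":0,"ty":0,"tz":0,"wx":0,"wy":0,"wz":0,"jaw":-1},
  {"tx":0,"ty":0,"tz":0,"wx":0,"wy":0,"wz":0,"jaw":-1},
  {"tx":0,"ty":0,"tz":0,"wx":0,"wy":0,"wz":0,"jaw":-1},
  {"tx":0,"ty":0,"tz":0,"wx":0,"wy":0,"wz":0,"jaw":-1},
  {"tx":0,"ty":0,"tz":0,"wx":0,"wy":0,"wz":0,"jaw":-1},
  {"tx":0,"ty":0,"tz":0,"wx":0,"wy":0,"wz":0,"jaw":-1},
  {"tx":0,"ty":0,"tz":0,"wx":0,"wy":0,"wz":0,"jaw":-1},
])

```text
time: 7.3
tool_pos: [400.0, -236.9, 73.8]
tcp_rot: [-0.121, 1.57, -0.267]
contact_force: [6.4, -0.5, -3.3]
grip_width: 11.7
```

```bash
python3 look.py 8; python3 -c "
import cv2;a=cv2.imread('pics/w7.png');b=cv2.imread('pics/w8.png');print(cv2.absdiff(a,b).mean(), cv2.phaseCorrelate(a[:,:,1].astype('float64')[140:240,430:],b[:,:,1].astype('float64')[140:240,430:]))"
```

```text
(array([ 399.9776161, -236.8906574,   73.7603225]), array([[ 8.24440216e-04,  1.45597271e-01,  9.89343598e-01],
       [-2.25215684e-04,  9.89343936e-01, -1.45597133e-01],
       [-9.99999635e-01, -1.02779564e-04,  8.48445718e-04]])) 7.3 11.749290228575921 [ 6.39761561 -0.46261873 -3.25421295]
0.7312103174603175 ((0.49090465496188074, 0.010156742594467971), 0.9995824759280527)
```

View pics/w8z.png

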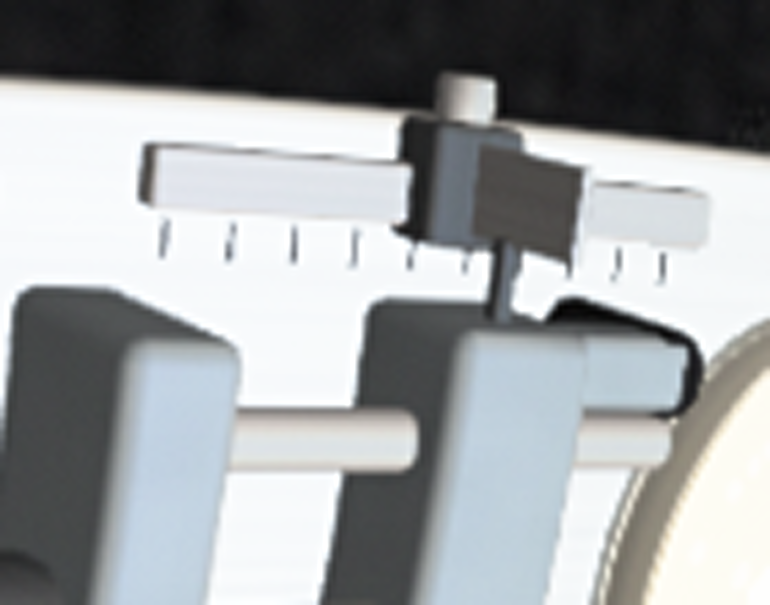

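Nothing has moved: the pointer is still in line with the fin and the jaw holds still in the grip.

```bash
python3 -c "
from plant import bot; print(bot.close_job())"
```

```text
the job is handed in; nothing more can be done
None
```

I gripped the handle plate, drew the jaw out at up to 3 cm/s until its pointer lined up with the rider's fin, and handed the job in at 7.3 s still holding it. No verdict was reported.

**Pull:** The tool moved about 21.5 mm after the grip. The gripper's closing had already shifted the jaw 1–2 mm, so total travel is about 23.4 mm.

**Pointer against fin:** The last wrist view puts the pointer at about -28.7 mm and the fin at about -28.8 mm in my clamp frame. The scene view agrees to roughly 1 mm. The closed-jaw pictures gave a needed travel of 23.8–24.5 mm, so the pointer may be up to about 1 mm short, within the 4 mm allowed.

**Hold:** After a further 1.4 s hold, the wrist picture, tool position and grip opening (11.7 mm) were unchanged, with about 6 N of spring pull on the tool. I saw no slip of the handle in the fingers.

**Checks that disagreed:**
- My clamp frame carries an along-axis offset of about 4 mm: the closed pointer read about -5 to -6 mm instead of -10 mm. It cancels in the pointer-to-fin comparison.
- The side camera's first readings differed from the scene camera's by 10–15 mm in y. I relied on the wrist and scene cameras instead.

**Other objects:** The dish looked undisturbed in the pictures, but I did not measure it or the bystanders again at the end.

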